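# Stow the carburetor and straightedge tray in the jetting rack

### The job

Lay the straightedge flat on the floor of the red-tabbed tray, its long edge flush against the long side of the carburetor flange that faces the tray's open half, and let go of it. Then slide the loaded tray by its red tab fully home into the empty (green-floored) bay of the clear-roofed rack, so that the carburetor still sits upright and the straightedge still lies flush beside it. Leave the other things on the bench where they stand.

Things in the scene. Friction and masses are not known exactly. Their poses are not given: they have to be found in the camera images.
- tray: Loose aluminium tray, 0.25 kg, 120 mm (x) by 110 mm (y), floor 3 mm thick, walls 3 mm thick, 16 mm high over all. An upright red tab sticks out of the middle of its front (-x) wall: x = -60 to -98 mm, 10 mm thick (y), z = 4 to 38 mm. Origin: centre of the underside of the 120 x 110 part. It is slid along the bench. Its -y half is open for the straightedge.
- carb: Loose carburetor, 0.3 kg, in the tray's +y half: aluminium flange 70 mm (x) by 50 mm (y) by 12 mm thick, on it a body at y = -4 to +22 mm that reaches 46 mm above the origin. Origin: centre of the flange's underside. The straightedge goes against its long side at y = -25 mm, which faces the tray's open half (straightedge's origin then at y = -38 mm).
- straightedge: Loose steel straightedge, about 0.1 kg: bar 90 mm (x) by 26 mm (y) by 8 mm thick, with a blue upright grip rib on its top, 40 mm long (x), 10 mm thick (y), from z = 8 to 45 mm. Origin: centre of the bar's underside. Both long edges are alike.
- rack: Fixed blue rack with two bays, open to the front (-x). Origin: middle of the front plane, bench level. Bays centred at y = +65, -65 mm, each 120 mm wide; walls 10 mm thick, noses rounded, at x = 0 to 140; back stop 22 mm high at x = 122. No floor: the tray slides on the bench. Clear roof, z = 93 to 103, overhangs the front to x = -38 mm: the gripper must lean back under it.
- bay_mat: Green mat (1 mm, look only, no obstacle) on the floor of the empty bay. Origin: centre of the mat at bench level; x points into the bay. The tray is fully home against the back stop when its origin and axes coincide with this frame (within 1 to 2 mm).
- stored_tray: Fixed tray of the same size with a shorter black tab, already in the other bay; same frame as the tray's, its tab sticks out of the rack to x = -78 mm of its own frame.
- pump: Bystander: gray cast fuel pump, upright, 68 mm across and 66 mm high, with two hose stubs along its x that reach 45 mm from the axis. Origin: centre of the underside.
- mallet: Bystander: orange rubber mallet lying along its x: head 52 mm across and 90 mm long (along y) centred at x = 90 mm, handle to x = -140 mm. 52 mm high. Origin at bench level.
- hub: Bystander: nickel-plated wheel hub, upright, 84 mm across, 60 mm high. Origin: centre of the underside.
- sprocket: Bystander: white nylon sprocket lying flat, 92 mm across, 10 mm thick. Origin: centre of the underside.
- spray_can: Bystander: red can, 60 mm across, 150 mm high, upright. Origin: centre of the underside.
- jet_jar: Bystander: small clear jar with a yellow cap, 48 mm across, 60 mm high. Origin: centre of the underside.
Not all that is in view belongs to the job. Leave any purple or turquoise look-alike of the tray alone.

How it is judged (in metres and radians):
On the way, in this order (a step that is already met when the one before it is completed fails the run):
1. the straightedge lies flat on the tray's floor, flush against the carburetor flange, let go (y of straightedge in the frame of carb between -0.041 and -0.036 m and x of straightedge in the frame of carb between -0.025 and 0.025 m and angle between the x axis of straightedge and the x axis of carb, either way round below 0.05 rad and angle between each of straightedge, carb's own z axis and vertical below 0.06 rad and z of straightedge in the frame of tray between 0 and 0.006 m and z of carb in the frame of tray between 0 and 0.006 m and contact force between the fingers and straightedge below 0.2 N), for 0.2 s.
2. the tray is fully home in the empty bay (x of tray in the frame of bay_mat between -0.006 and 0.006 m and y of tray in the frame of bay_mat between -0.008 and 0.008 m and angle between the x axis of tray and the x axis of bay_mat, either way round below 0.07 rad and angle between tray's own z axis and vertical below 0.05 rad and height (world z) of tray below 0.005 m), for 0.2 s.
At the end, for the whole second after the job is handed in: Tray flat on the bench, at rest, fully home in the green-floored bay (6 mm in depth, 8 mm sideways, 4 degrees); carburetor upright and straightedge flat on the tray floor, its long edge against the flange side (gap at most 3 mm, 3 degrees, middles within 25 mm along it) (all of step 2 and y of straightedge in the frame of carb between -0.041 and -0.036 m and x of straightedge in the frame of carb between -0.025 and 0.025 m and angle between the x axis of straightedge and the x axis of carb, either way round below 0.05 rad and angle between each of straightedge, carb's own z axis and vertical below 0.06 rad and z of straightedge in the frame of tray between 0 and 0.006 m and z of carb in the frame of tray between 0 and 0.006 m and linear speed of each of tray, carb, straightedge below 0.02 m/s); the robot touches nothing.
It fails at once if a bystander is pushed more than 30 mm from its place (distance of any of pump, mallet, hub, sprocket, spray_can, jet_jar from where it was at the start of the episode above 0.03 m).
It fails at once if the carburetor or the tray is tipped more than 20 degrees (angle between any of carb, tray's own z axis and vertical above 0.35 rad).
It also fails if it takes over 67 s, if anything falls off the work surface, if the arm or the gripper's body presses on something with over 40 N, if the wrist force passes 120 N, or if a joint passes its speed limit or range.

### The arm

A 6-joint arm with a two-finger parallel gripper is mounted at the origin on the work surface. World frame = base frame: x ahead of the robot, y to its left, z up, the work surface at z = 0. Lengths are in mm, angles in degrees, forces in N, time in s.
With the tool pointing down it reaches from about 425 to 925 mm from the base axis. Payload 12.5 kg.
Tool frame: the origin (TCP) lies midway between the tips of the shut fingers; the grasp point (between the pads) lies 19 mm behind it; z points along the fingers, y is the line along which they close (so a half turn about z gives the same grasp; the last joint's range is limited). The gripper opens to 85 mm and grips with 20 to 120 N. Pads are 22 mm wide; open, the fingers measure 114 mm over their backs; the gripper's body (76 mm by 85 mm) begins 54 mm behind the grasp point. The pads swing forward as they close: fully open they stand 13 mm farther back than shut.
Start: joints at [-73.602, 28.126, 89.318, -0, 62.55, -6.05], TCP at [238.681, -577.647, 231.327] pointing down, gripper open.
Joint ranges: [-177.58, 177.58], [-47.91, 125.51], [2.72, 160], [-65.01, 245.01], [3.68, 167.84], [-153.87, 153.87]. Speed limits (degrees/s): [127.2, 127.2, 159.86, 180, 180, 180].

### API

Orientations are given as [roll, pitch, yaw] about the fixed x, y, z axes, in that order (R = Rz(yaw) Ry(pitch) Rx(roll)).
In Python, from station import manip gives the robot as it stands.
- The arm moves only by the shell command python3 -m pendant 'ROWS'. ROWS is JSON, a list of rows, each an object with "grip": the opening, from 0 (shut) to 1 (fully open); "travel": the shift along the world's x, y, z scaled (see below), a list of three; "rotation": the turn, a rotation vector about the world's x, y, z scaled (see below), a list of three. A call has 1 to 8 rows; each row is the pose to reach, as a shift and turn from the pose commanded when the call began, turning the shorter way round; what a row does not reach only later rows make up. The controller multiplies each number of a shift by 800 mm and each number of a turn by pi rad. A row lasts 1/8 s, in which the tool goes at most 62.5 mm and 10.7 degrees, less where a joint would pass 70% of its speed; a pose out of reach is approached as far as the arm can. A call with a number of a shift or a turn outside -1 to 1 is refused whole. A call with a gripper value outside its range is refused whole. The fingers move at their own pace and stop on an object; the grip force is fixed at half the most. Time passes only in rows, so rows that repeat a pose let the fingers close. It gives the time, the measured TCP pose, the force, the opening and the grip force at its end, in the units of the state.
- manip.get_state(): the state, without advancing time (a new reading comes with each control period).
- manip.read_camera(name): name is "side" or "top"; returns the picture (420x560x3 uint8, red, green, blue); there is no depth.
- manip.camera_model(name): a dict with "K" (3x3 intrinsics, pixels), "distortion" ([k1, k2, p1, p2, k3] as OpenCV has them; the pictures are not rectified), "cam_to_world" (4x4, takes a point from camera to world coordinates). Camera axes: x right, y down, z forward; pixel columns grow to the right and rows downward; lengths in mm; the calibration is good to about 2 mm. A picture is of the moment at which its call begins. camera_model takes no time and is no camera call.
- manip.hand_in(): hands the job in; it is judged then, once.
The state is a dict: "t": time; "q": joint angles; "qvel": joint speeds; "effort": joint torques, N m; "eef_pos": TCP position; "tcp_rot": TCP orientation; "force": force on the tool from outside, world axes, zero at the start; "moment": the same for the moment, N m; "grip_width": opening from 0.0 (shut) to 1.0 (fully open); "gripper_force": force on a finger pad.
Only numpy, scipy, OpenCV 4.12 (cv2) and the standard library are available. Lean on these libraries where they do the work, as an engineer would, in place of code of your own. Each camera call takes 0.05 s, during which the arm holds its last target. There are 200 camera calls.

## Working session

There is one attempt and no reset: what is moved stays moved. The work goes in short steps, Python scripts to look and compute and a shell command to move; the robot and the scene stay as the last step left them, time stands still between calls to the robot, and variables do not carry over. Pictures are saved under pics/ and viewed, at most 10 in all, crops included, and the job is handed in when it is done.

```bash
mkdir -p pics; ls; python3 - <<'E'
from station import manip
import cv2
for n in("side","top"):
    im=manip.read_camera(n); cv2.imwrite(f"pics/{n}0.png",cv2.cvtColor(im,cv2.COLOR_RGB2BGR)); m=manip.camera_model(n); print(n,m)
s=manip.get_state(); print(s)
E
```

```text
pics
side {'K': array([[469.82847372,   0.        , 272.80797699],
       [  0.        , 469.82847372, 215.50211358],
       [  0.        ,   0.        ,   1.        ]]), 'distortion': array([-0.16330755,  0.        ,  0.        ,  0.        ,  0.        ]), 'cam_to_world': array([[-7.98031412e-01, -3.79263368e-01,  4.68300292e-01,
        -2.01137674e+02],
       [-6.02537456e-01,  4.89650467e-01, -6.30230937e-01,
         9.86030951e+02],
       [ 9.72005047e-03, -7.85112551e-01, -6.19276839e-01,
         9.80729948e+02],
       [ 0.00000000e+00,  0.00000000e+00,  0.00000000e+00,
         1.00000000e+00]])}
top {'K': array([[487.2930355 ,   0.        , 280.47392272],
       [  0.        , 487.2930355 , 207.79171333],
       [  0.        ,   0.        ,   1.        ]]), 'distortion': array([-0.0898473,  0.       ,  0.       ,  0.       ,  0.       ]), 'cam_to_world': array([[-2.29301275e-02, -9.93777039e-01,  1.09001862e-01,
         3.31425294e+02],
       [-9.99699179e-01,  2.18433051e-02, -1.11544388e-02,
         3.17847626e+01],
       [ 8.70406427e-03, -1.09224845e-01, -9.93978960e-01,
         1.52673187e+03],
       [ 0.00000000e+00,  0.00000000e+00,  0.00000000e+00,
         1.00000000e+00]])}
{'t': 0.1, 'q': array([-7.36019917e+01,  2.81599316e+01,  8.93469677e+01,  9.44110069e-04,
        6.25486642e+01, -6.05049576e+00]), 'qvel': array([-0.00684705, -0.14272484, -0.12789412, -0.04863626,  0.01802357,
       -0.10996993]), 'effort': array([ 2.44153664e-03, -6.19449019e+01, -2.62026089e+01, -1.32514533e-04,
        2.93019963e-03,  1.39034427e-05]), 'eef_pos': array([ 238.62562192, -577.43826354,  230.79243019]), 'tcp_rot': array([-1.79944834e+02, -6.68937260e-03,  2.24480652e+01]), 'force': array([-0.45577348,  1.2006544 ,  0.75917616]), 'moment': array([-0.02045742, -0.00896196,  0.01754098]), 'gripper_force': 0.0, 'grip_width': 1.003128664600786}
```

View pics/side0.png

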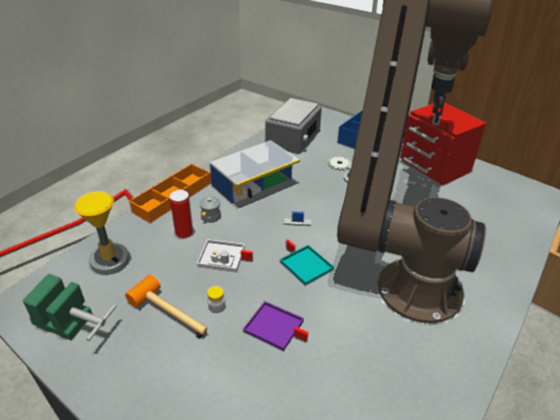

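View pics/top0.png

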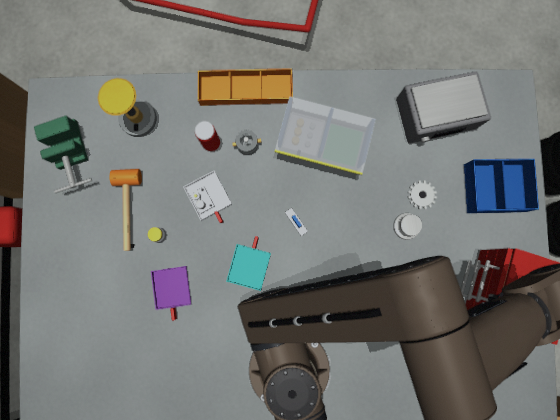

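```bash
cat > h.py <<'E'
import numpy as np,cv2
from station import manip
def shot(n,f,x0,y0,w,h,s):
    im=cv2.cvtColor(manip.read_camera(n),cv2.COLOR_RGB2BGR)[y0:y0+h,x0:x0+w]
    im=cv2.resize(im,None,fx=s,fy=s,interpolation=cv2.INTER_CUBIC)
    cv2.imwrite("pics/"+f,im)
def ray(n,px):
    m=manip.camera_model(n);T=m['cam_to_world']
    p=cv2.undistortPoints(np.array(px,float).reshape(-1,1,2),m['K'],m['distortion']).reshape(-1,2)
    return T[:3,3],np.c_[p,np.ones(len(p))]@T[:3,:3].T
def atz(n,px,z):
    o,d=ray(n,px); z=np.broadcast_to(z,len(d)); return o+d*((z-o[2])/d[:,2])[:,None]
def tri(pt,ps):
    o1,d1=ray("top",pt);o2,d2=ray("side",ps);R=[]
    for a,b in zip(d1,d2):
        a/=np.linalg.norm(a);b/=np.linalg.norm(b)
        t=np.linalg.lstsq(np.c_[a,-b],o2-o1,rcond=None)[0]
        p,q=o1+t[0]*a,o2+t[1]*b; R.append([*((p+q)/2),np.linalg.norm(p-q)])
    return np.array(R)
def proj(n,P):
    m=manip.camera_model(n);T=np.linalg.inv(m['cam_to_world'])
    return cv2.projectPoints(np.array(P,float).reshape(-1,1,3),cv2.Rodrigues(T[:3,:3])[0],T[:3,3],m['K'],m['distortion'])[0].reshape(-1,2)
E
python3 -c "
from h import *
shot('top','t1.png',180,95,200,150,4)
shot('side','s1.png',180,130,150,150,4)"
```

```text
(no output)
```

View pics/t1.png

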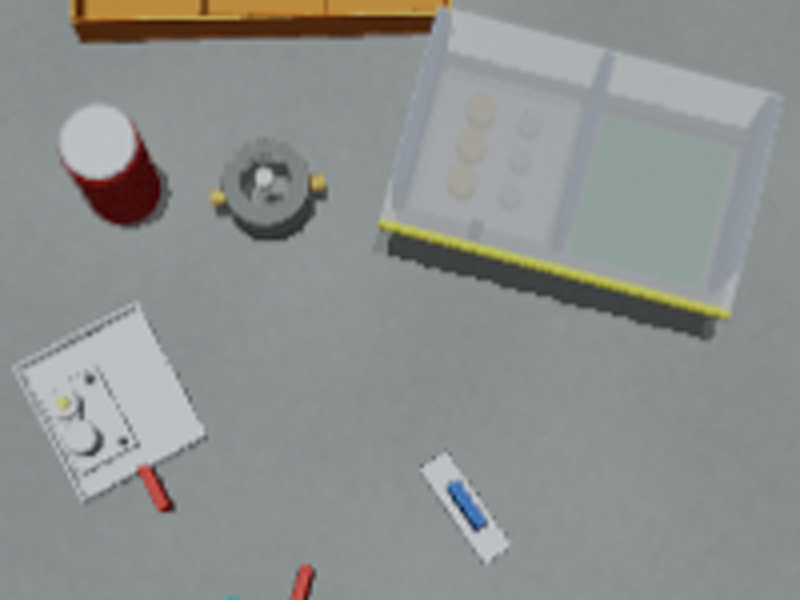

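View pics/s1.png

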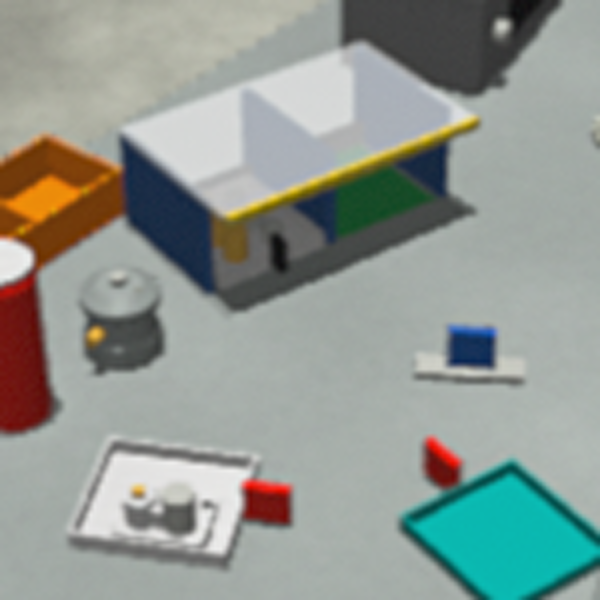

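```bash
cat > fit.py <<'E'
from h import *
from scipy.optimize import least_squares
T=lambda L:[(180+a/4-.4,95+b/4-.4) for a,b in L]
S=lambda L:[(180+a/4-.4,130+b/4-.4) for a,b in L]
def fit(name,obs,g,zfree=False):
    # obs: list of (cam, modelpts, pixels)
    def P(v,M):
        c,s=np.cos(v[2]),np.sin(v[2]);M=np.array(M,float)
        return np.c_[M[:,0]*c-M[:,1]*s+v[0],M[:,0]*s+M[:,1]*c+v[1],M[:,2]+(v[3] if zfree else 0)]
    f=lambda v:np.concatenate([(proj(n,P(v,M))-px).ravel() for n,M,px in obs])
    r=least_squares(f,list(g)+[0]*zfree); print(name,np.round([*r.x[:2],np.degrees(r.x[2]),*r.x[3:]],1),'res',np.round(r.fun,1)); return r.x
if __name__=="__main__":
    print(tri(T([(467,505),(160,490)]),S([(472,327),(268,483)])).round(1))
    for zf in(0,1):
        fit('edge',[('top',[(45,13,8),(45,-13,8),(-45,-13,8),(-45,13,8),(20,0,45),(-20,0,45)],T([(420,467),(443,450),(509,546),(487,563),(454,485),(482,525)])),
          ('side',[(20,0,45),(-20,0,45)],S([(449,326),(495,328)]))],(480,0,.6),zf)
        fit('tray',[('top',[(60,55,16),(60,-55,16),(-60,-55,16),(-60,55,16),(-98,0,38)],T([(12,368),(138,303),(207,434),(85,502),(170,507)])),
          ('side',[(60,-55,16),(-60,-55,16),(-98,0,38)],S([(112,437),(261,458),(291,485)])) ] if 0 else [('top',[(60,55,16),(60,-55,16),(-60,-55,16),(-60,55,16),(-98,0,38)],T([(12,368),(138,303),(207,434),(85,502),(170,507)])),('side',[(-98,0,38)],S([(291,485)]))],(550,220,.5),zf)
        fit('rack',[('top',[(-38,130,103),(-38,-130,103)],T([(380,221),(730,314)])),('side',[(-38,130,103),(-38,-130,103)],S([(227,214),(478,120)]))],(700,-50,-.26),zf)
    fit('carb',[('top',[(35,-25,12),(-35,-25,12),(-35,25,12)],T([(97,368),(138,443),(85,473)]))],(550,230,.5),0)
    print('mat',atz('top',T([(612,112),(742,150),(697,285),(567,248)]),1).round(1))
E
python3 fit.py
```

```text
[[453.6 -31.7  46.7   2.2]
 [472.3 204.1  35.4   4.8]]
edge [454.4 -32.5  33.4] res [-0.3  0.5  0.7  0.1  0.7 -0.3 -0.6  0.2 -0.5 -0.9  0.  -0.1 -0.1  0.2
  0.6  0.3]
tray [543.1 243.   27.8] res [ 0.3  0.1 -0.4 -0.5  0.5 -0.2 -0.  -0.1 -0.8  0.1  0.6 -0. ]
rack [ 660.1 -110.2  -16.8] res [ 1.4  0.1 -1.9  0.   0.8 -0.3 -0.5 -0.5]
edge [454.2 -32.3  33.4   1.1] res [-0.4  0.6  0.7  0.1  0.7 -0.3 -0.7  0.2 -0.5 -0.9 -0.  -0.1 -0.1  0.
  0.7  0.1]
tray [543.2 243.1  27.9  -0.8] res [ 0.3  0.1 -0.4 -0.5  0.5 -0.2  0.  -0.1 -0.7  0.1  0.6  0.1]
rack [ 660.5 -110.5  -16.8   -1.1] res [ 1.5  0.1 -1.9 -0.   0.8 -0.2 -0.6 -0.4]
carb [528.6 259.8  28.5] res [-0.1 -0.4  0.4  0.  -0.3  0.4]
mat [[ 771.6 -159.9    1. ]
 [ 738.3 -263.9    1. ]
 [ 628.3 -222.7    1. ]
 [ 660.3 -119.7    1. ]]
```

```bash
python3 - <<'E'
from fit import *
fit('rack',[('top',[(-38,135,103),(-38,-135,103)],T([(380,221),(730,314)])),('side',[(-38,135,103),(-38,-135,103)],S([(227,214),(478,120)]))],(700,-50,-.26))
fit('rackT',[('top',[(-38,135,103),(-38,-135,103)],T([(380,221),(730,314)]))],(700,-50,-.26))
print('turq tab tip',atz('top',T([(307,566)]),38), 'pump',atz('top',T([(265,183),(220,197),(320,182)]),[66,40,40]),'purple',atz('top',[(175,318),(171,290)],38))
E
cat >> h.py <<'E'
from scipy.spatial.transform import Rotation as Ro
def need(pos,yaw,tilt=0):
    "numbers for the move to TCP pos, tool x at yaw, leaning back by tilt"
    s=manip.get_state()
    Rt=Ro.from_euler('xyz',[180,-tilt,yaw],degrees=True); R=Ro.from_euler('xyz',s['tcp_rot'],degrees=True)
    print('travel',np.round((np.array(pos)-s['eef_pos'])/800,4),'rot',np.round((Rt*R.inv()).as_rotvec()/np.pi,4),'toolz',Rt.apply([0,0,1]).round(2),'t',s['t'])
E
R='{"grip":0.4,"travel":[0.2698,0.682,-0.1],"rotation":[0,0,0.061]}'
python3 -m pendant '[{"grip":0.4,"travel":[0.2698,0.682,-0.1],"rotation":[0,0,0.061]},{"grip":0.4,"travel":[0.2698,0.682,-0.1],"rotation":[0,0,0.061]},{"grip":0.4,"travel":[0.2698,0.682,-0.1],"rotation":[0,0,0.061]},{"grip":0.4,"travel":[0.2698,0.682,-0.1],"rotation":[0,0,0.061]},{"grip":0.4,"travel":[0.2698,0.682,-0.1],"rotation":[0,0,0.061]},{"grip":0.4,"travel":[0.2698,0.682,-0.1],"rotation":[0,0,0.061]},{"grip":0.4,"travel":[0.2698,0.682,-0.1],"rotation":[0,0,0.061]},{"grip":0.4,"travel":[0.2698,0.682,-0.1],"rotation":[0,0,0.061]}]'
python3 -c "
from h import *
need((454.4,-32.5,110),33.4)"
```

```text
rack [ 660.2 -110.2  -16.4] res [-0.2 -0.1 -0.1  0.1 -0.2  0.2  0.4 -1.1]
rackT [ 660.4 -110.7  -16.3] res [-0.1 -0.   0.1  0. ]
turq tab tip [[409.33991477  90.74176869  38.        ]] pump [[701.99663708 116.79875394  66.        ]
 [698.20486338 153.56189383  40.        ]
 [708.4396807   75.37894292  40.        ]] purple [[166.94807888 341.21308142  38.        ]
 [251.18772405 352.8236582   38.        ]]
t: 1.2
eef_pos: [421.5, -115.2, 163.7]
tcp_rot: [180.0, -0.0, 33.4]
force: [0.6, -0.8, 0.0]
grip_width: 0.403
gripper_force: 0.0
travel [ 0.0412  0.1033 -0.0671] rot [ 0.0001  0.0002 -0.    ] toolz [ 0. -0. -1.] t 1.2
```

```bash

python3 -m pendant '[{"grip":0.4,"travel":[0.0412,0.1033,-0.065],"rotation":[0,0,0]},{"grip":0.4,"travel":[0.0412,0.1033,-0.065],"rotation":[0,0,0]},{"grip":0.4,"travel":[0.0412,0.1033,-0.065],"rotation":[0,0,0]},{"grip":0.4,"travel":[0.0412,0.1033,-0.12],"rotation":[0,0,0]},{"grip":0.4,"travel":[0.0412,0.1033,-0.16],"rotation":[0,0,0]},{"grip":0.4,"travel":[0.0412,0.1033,-0.175],"rotation":[0,0,0]},{"grip":0.4,"travel":[0.0412,0.1033,-0.183],"rotation":[0,0,0]},{"grip":0.4,"travel":[0.0412,0.1033,-0.183],"rotation":[0,0,0]}]'
python3 -m pendant '[{"grip":0,"travel":[0,0,0],"rotation":[0,0,0]},{"grip":0,"travel":[0,0,0],"rotation":[0,0,0]},{"grip":0,"travel":[0,0,0],"rotation":[0,0,0]},{"grip":0,"travel":[0,0,0],"rotation":[0,0,0]},{"grip":0,"travel":[0,0,0],"rotation":[0,0,0]},{"grip":0,"travel":[0,0,0],"rotation":[0,0,0]}]'
python3 -c "
from h import *
c,s=np.cos(np.radians(28.5)),np.sin(np.radians(28.5))
y=-46
need((528.6-s*y,259.8+c*y,100),28.5)
shot('top','t2.png',180,140,160,120,5)"
```

```text
t: 2.2
eef_pos: [454.2, -34.6, 17.9]
tcp_rot: [180.0, -0.0, 33.4]
force: [-0.4, 0.7, -0.5]
grip_width: 0.401
gripper_force: 0.0
t: 2.95
eef_pos: [454.1, -34.4, 18.0]
tcp_rot: [180.0, -0.0, 33.4]
force: [-0.9, 0.4, 7.2]
grip_width: 0.106
gripper_force: 61.7
travel [0.1205 0.3172 0.1026] rot [ 0.0001  0.0003 -0.0274] toolz [ 0. -0. -1.] t 2.95
```

View pics/t2.png

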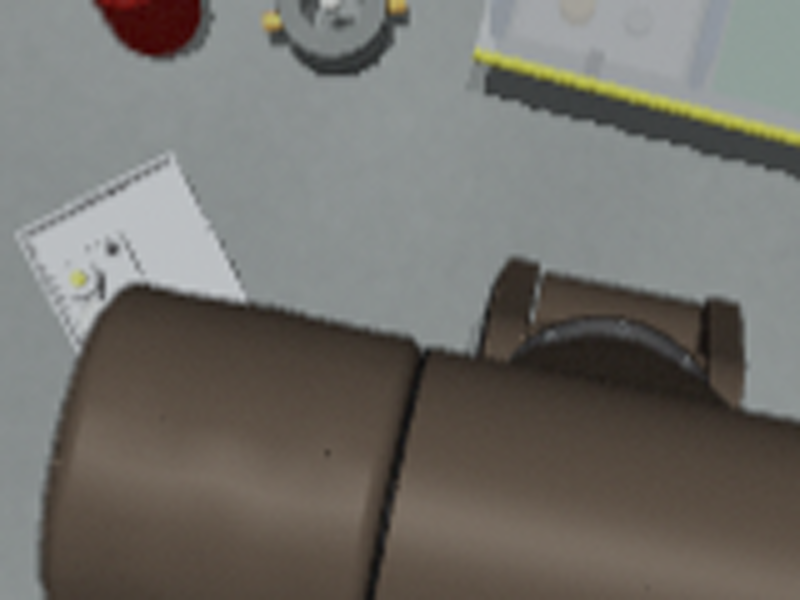

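```bash

python3 -m pendant '[{"grip":0,"travel":[0,0,0.06],"rotation":[0,0,0]},{"grip":0,"travel":[0,0,0.103],"rotation":[0,0,0]},{"grip":0,"travel":[0.12,0.317,0.103],"rotation":[0,0,-0.0285]},{"grip":0,"travel":[0.12,0.317,0.103],"rotation":[0,0,-0.0285]},{"grip":0,"travel":[0.12,0.317,0.103],"rotation":[0,0,-0.0285]},{"grip":0,"travel":[0.12,0.317,0.103],"rotation":[0,0,-0.0285]},{"grip":0,"travel":[0.12,0.317,0.103],"rotation":[0,0,-0.0285]},{"grip":0,"travel":[0.12,0.317,0.103],"rotation":[0,0,-0.0285]}]'
python3 -m pendant '[{"grip":0,"travel":[0,0,0],"rotation":[0,0,0]},{"grip":0,"travel":[0,0,0],"rotation":[0,0,0]}]'
python3 -c "
from h import *
c,s=np.cos(np.radians(28.5)),np.sin(np.radians(28.5))
y=-46
need((528.6-s*y,259.8+c*y,100),28.3)
shot('top','t3.png',170,140,120,90,6)
shot('side','s3.png',185,210,90,80,6)"
python3 -c "
import cv2,numpy as np
a=cv2.imread('pics/t3.png');b=cv2.imread('pics/s3.png')
a=cv2.resize(a,(440,330));b=cv2.resize(b,(360,320));o=np.zeros((330,800,3),np.uint8);o[:,:440]=a;o[:320,440:]=b;cv2.imwrite('pics/c3.png',o)"
```

```text
t: 4.0
eef_pos: [549.6, 220.1, 99.5]
tcp_rot: [180.0, 0.0, 28.4]
force: [-0.7, -1.2, -0.2]
grip_width: 0.104
gripper_force: 60.4
t: 4.25
eef_pos: [549.7, 217.9, 99.9]
tcp_rot: [180.0, 0.0, 28.2]
force: [0.3, -0.9, -0.6]
grip_width: 0.106
gripper_force: 60.4
travel [0.0011 0.0018 0.0001] rot [ 0.0001 -0.0001  0.0005] toolz [ 0. -0. -1.] t 4.25
```

View pics/c3.png

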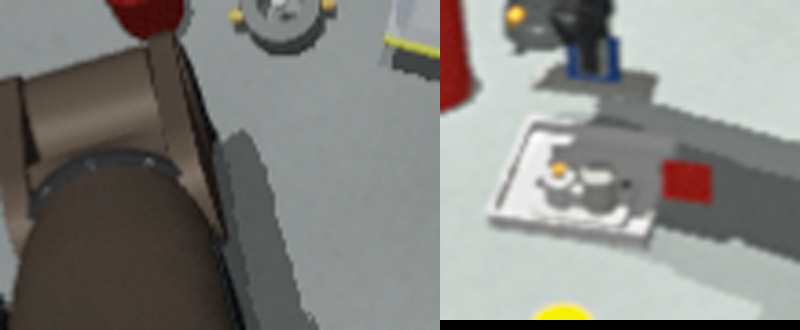

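```bash

python3 -m pendant '[{"grip":0,"travel":[0.0011,0.0018,-0.04],"rotation":[0,0,0]},{"grip":0,"travel":[0.0011,0.0018,-0.07],"rotation":[0,0,0]},{"grip":0,"travel":[0.0011,0.0018,-0.085],"rotation":[0,0,0]},{"grip":0,"travel":[0.0011,0.0018,-0.092],"rotation":[0,0,0]},{"grip":0,"travel":[0.0011,0.0018,-0.096],"rotation":[0,0,0]},{"grip":0,"travel":[0.0011,0.0018,-0.0972],"rotation":[0,0,0]},{"grip":0,"travel":[0.0011,0.0018,-0.0972],"rotation":[0,0,0]}]'
python3 -m pendant '[{"grip":0,"travel":[-0.0008,0.0014,0],"rotation":[0,0,0]},{"grip":0,"travel":[-0.0015,0.0028,0],"rotation":[0,0,0]},{"grip":0,"travel":[-0.0023,0.0042,0],"rotation":[0,0,0]},{"grip":0,"travel":[-0.003,0.0056,0],"rotation":[0,0,0]},{"grip":0,"travel":[-0.003,0.0056,0],"rotation":[0,0,0]}]'
python3 -c "
from h import *
shot('side','s4.png',205,220,70,60,8)"
```

```text
t: 5.22
eef_pos: [550.9, 220.8, 22.5]
tcp_rot: [180.0, -0.0, 28.3]
force: [0.2, 0.8, -2.1]
grip_width: 0.109
gripper_force: 60.4
t: 5.85
eef_pos: [548.3, 225.3, 22.0]
tcp_rot: [180.0, 0.0, 28.3]
force: [0.2, 0.6, -0.8]
grip_width: 0.11
gripper_force: 60.4
```

View pics/s4.png

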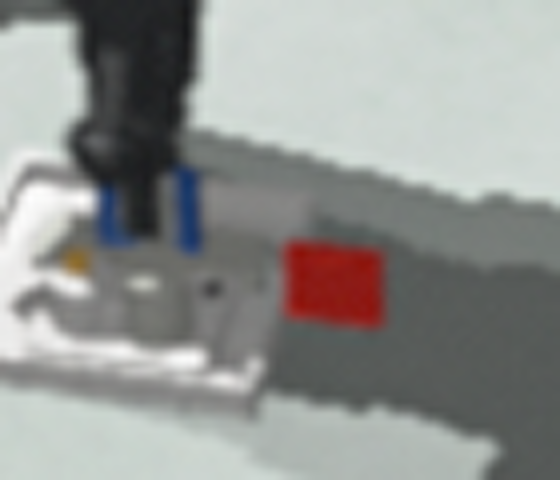

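```bash

python3 -m pendant '[{"grip":0,"travel":[0,0,-0.001],"rotation":[0,0,0]},{"grip":0,"travel":[0,0,-0.0016],"rotation":[0,0,0]},{"grip":0,"travel":[0,0,-0.0016],"rotation":[0,0,0]}]'
python3 -m pendant '[{"grip":0,"travel":[-0.0006,0.0011,0],"rotation":[0,0,0]},{"grip":0,"travel":[-0.0012,0.0022,0],"rotation":[0,0,0]},{"grip":0,"travel":[-0.0018,0.0033,0],"rotation":[0,0,0]}]'
python3 -m pendant '[{"grip":0,"travel":[-0.0006,0.0011,0],"rotation":[0,0,0]},{"grip":0,"travel":[-0.0012,0.0022,0],"rotation":[0,0,0]},{"grip":0,"travel":[-0.0015,0.0028,0],"rotation":[0,0,0]},{"grip":0,"travel":[-0.0015,0.0028,0],"rotation":[0,0,0]}]'
```

```text
t: 6.28
eef_pos: [548.4, 225.2, 21.0]
tcp_rot: [180.0, -0.0, 28.3]
force: [-2.4, -0.4, 3.9]
grip_width: 0.106
gripper_force: 61.3
t: 6.65
eef_pos: [547.5, 227.8, 21.0]
tcp_rot: [180.0, -0.1, 28.3]
force: [2.7, -4.0, 6.0]
grip_width: 0.104
gripper_force: 61.4
t: 7.15
eef_pos: [546.4, 230.0, 21.0]
tcp_rot: [180.0, -0.1, 28.3]
force: [3.3, -4.0, 4.7]
grip_width: 0.105
gripper_force: 61.3
```

```bash

python3 -m pendant '[{"grip":0.25,"travel":[0,0,0],"rotation":[0,0,0]},{"grip":0.25,"travel":[0,0,0],"rotation":[0,0,0]},{"grip":0.25,"travel":[0,0,0],"rotation":[0,0,0]},{"grip":0.25,"travel":[0,0,0.02],"rotation":[0,0,0]},{"grip":0.25,"travel":[0,0,0.06],"rotation":[0,0,0]},{"grip":0.25,"travel":[0,0,0.12],"rotation":[0,0,0]},{"grip":0.25,"travel":[-0.1,-0.06,0.2],"rotation":[0,0,0]},{"grip":0.25,"travel":[-0.15,-0.08,0.2],"rotation":[0,0,0]}]'
python3 -m pendant '[{"grip":0.4,"travel":[-0.08,-0.2,0],"rotation":[0,0,0]},{"grip":0.4,"travel":[-0.08,-0.2,0],"rotation":[0,0,0]},{"grip":0.4,"travel":[-0.08,-0.2,0],"rotation":[0,0,0]},{"grip":0.4,"travel":[-0.08,-0.3,0],"rotation":[0,0,0]},{"grip":0.4,"travel":[-0.08,-0.3,0],"rotation":[0,0,0]}]'
python3 -c "
from h import *
shot('top','t5.png',175,160,70,70,10)
shot('side','s5.png',190,230,70,50,10)
a=cv2.imread('pics/t5.png');b=cv2.imread('pics/s5.png')
a=cv2.resize(a,(420,420));b=cv2.resize(b,(380,271));o=np.zeros((420,800,3),np.uint8);o[:,:420]=a;o[:271,420:]=b;cv2.imwrite('pics/c5.png',o)"
```

```text
t: 8.15
eef_pos: [447.8, 176.9, 174.4]
tcp_rot: [179.9, -0.2, 28.3]
force: [-0.1, 0.6, 0.1]
grip_width: 0.251
gripper_force: 0.0
t: 8.78
eef_pos: [384.4, -65.4, 173.2]
tcp_rot: [179.9, -0.1, 28.1]
force: [1.0, -0.0, 0.4]
grip_width: 0.4
gripper_force: 0.0
```

View pics/c5.png

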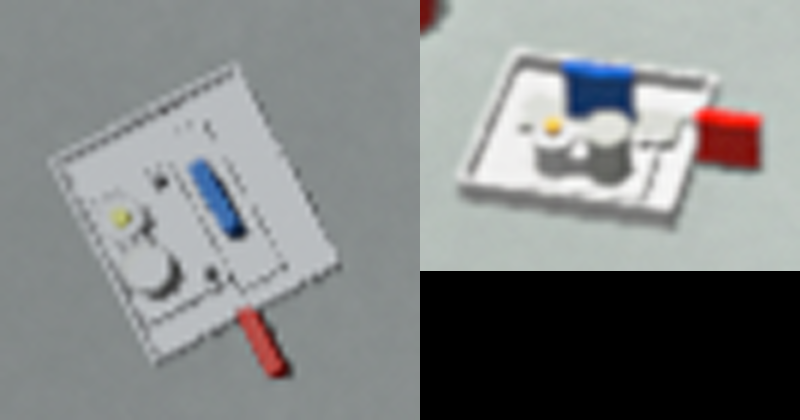

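```bash
cat > f2.py <<'E'
from fit import *
Q=lambda L:[(175+a/6-.45,160+b/6-.45) for a,b in L]
t=fit('tray',[('top',[(60,55,16),(60,-55,16),(-60,-55,16),(-60,55,16),(-98,0,38)],Q([(48,160),(240,65),(342,268),(155,362),(280,373)]))],(550,220,.5))
e=fit('edge',[('top',[(20,0,48),(-20,0,48),(-45,-13,11),(-45,13,11)],Q([(200,162),(238,235),(288,267),(240,305)]))],(550,220,.5))
k=fit('carb',[('top',[(-35,-25,15),(-35,25,15)],Q([(232,283),(150,325)]))],(550,220,.5))
for n,a,b in(('edge in carb',e,k),('edge in tray',e,t),('carb in tray',k,t)):
    d=a[:2]-b[:2];c,s=np.cos(b[2]),np.sin(b[2]);print(n,d@[c,s],d@[-s,c],np.degrees(a[2]-b[2]))
# tool numbers for tab grasp: grasp point at tab x=-86,z=26, tilt 52
for tilt in(52,):
    R=Ro.from_euler('xyz',[180,-tilt,np.degrees(t[2])],degrees=True);g=np.array([t[0]-86*np.cos(t[2]),t[1]-86*np.sin(t[2]),26])
    tcp=g+19*R.apply([0,0,1]);print('tcp',tcp)
    for back in(150,70): need(tcp-R.apply([0,0,back]),np.degrees(t[2]),tilt)
    need(tcp,np.degrees(t[2]),tilt)
E
python3 f2.py
```

```text
tray [542.4 242.8  26.5] res [ 0.6  0.1 -0.2 -0.2  0.1 -0.5 -0.1  0.2 -0.5  0.3]
edge [544.5 227.7  26.3] res [-0.   0.5 -0.5 -0.2 -0.   1.1  0.6 -1.4]
carb [526.1 261.6  26.1] res [ 0.3 -0.2 -0.3  0.2]
edge in carb 1.6261160027649932 -38.58525460144272 0.21312058516979093
edge in tray -4.829394970999521 -14.486670953625167 -0.21602495383182857
carb in tray -6.166464405211032 24.10968083304895 -0.4291455390016195
tcp [478.84640657 211.09184073  14.30243197]
travel [-0.0143  0.2782 -0.0829] rot [ 0.1328 -0.2562 -0.0081] toolz [ 0.71  0.35 -0.62] t 8.875
travel [ 0.0562  0.3134 -0.1445] rot [ 0.1328 -0.2562 -0.0081] toolz [ 0.71  0.35 -0.62] t 8.875
travel [ 0.1179  0.3442 -0.1983] rot [ 0.1328 -0.2562 -0.0081] toolz [ 0.71  0.35 -0.62] t 8.875
```

```bash

python3 -m pendant '[{"grip":0.5,"travel":[0.1033,0.338,-0.05],"rotation":[0,0,-0.009]},{"grip":0.5,"travel":[0.1033,0.338,-0.05],"rotation":[0,0,-0.009]},{"grip":0.5,"travel":[0.1033,0.338,-0.05],"rotation":[0,0,-0.009]},{"grip":0.5,"travel":[0.1033,0.338,-0.05],"rotation":[0,0,-0.009]},{"grip":0.5,"travel":[0.1033,0.338,-0.05],"rotation":[0,0,-0.009]},{"grip":0.5,"travel":[0.1033,0.338,-0.05],"rotation":[0,0,-0.009]},{"grip":0.5,"travel":[0.1033,0.338,-0.05],"rotation":[0,0,-0.009]},{"grip":0.5,"travel":[0.1033,0.338,-0.05],"rotation":[0,0,-0.009]}]'
python3 -c "
from h import *
need((467.2,205.3,8.5),26.5)"
```

```text
t: 9.88
eef_pos: [466.8, 207.2, 132.6]
tcp_rot: [180.0, -0.0, 26.6]
force: [0.2, 0.9, -1.4]
grip_width: 0.498
gripper_force: 0.0
travel [ 0.0005 -0.0023 -0.1551] rot [ 0.      0.0001 -0.0008] toolz [ 0. -0. -1.] t 9.875
```

```bash

python3 -m pendant '[{"grip":0.5,"travel":[0.0005,-0.001,-0.06],"rotation":[0,0,0]},{"grip":0.5,"travel":[0.0005,-0.001,-0.1],"rotation":[0,0,0]},{"grip":0.5,"travel":[0.0005,-0.001,-0.135],"rotation":[0,0,0]},{"grip":0.5,"travel":[0.0005,-0.001,-0.15],"rotation":[0,0,0]},{"grip":0.5,"travel":[0.0005,-0.001,-0.1545],"rotation":[0,0,0]},{"grip":0.5,"travel":[0.0005,-0.001,-0.1545],"rotation":[0,0,0]}]'
python3 -m pendant '[{"grip":0.2,"travel":[0,0,0],"rotation":[0,0,0]},{"grip":0.2,"travel":[0,0,0],"rotation":[0,0,0]},{"grip":0,"travel":[0,0,0],"rotation":[0,0,0]},{"grip":0,"travel":[0,0,0],"rotation":[0,0,0]},{"grip":0,"travel":[0,0,0],"rotation":[0,0,0]}]'
python3 -c "
from h import *
need((476.9,-124.3,8.5),-16.4)"
```

```text
t: 10.62
eef_pos: [467.9, 206.8, 9.2]
tcp_rot: [180.0, -0.1, 26.7]
force: [-0.2, -0.4, -0.2]
grip_width: 0.498
gripper_force: 0.0
t: 11.25
eef_pos: [467.7, 207.0, 9.2]
tcp_rot: [180.0, -0.0, 26.6]
force: [-1.2, -1.2, 6.8]
grip_width: 0.104
gripper_force: 58.8
travel [ 0.0115 -0.4141 -0.0008] rot [ 0.      0.0003 -0.2391] toolz [-0. -0. -1.] t 11.25
```

```bash

python3 -m pendant '[{"grip":0,"travel":[0,-0.006,0],"rotation":[0,0,-0.003]},{"grip":0,"travel":[0.001,-0.018,0],"rotation":[0,0,-0.01]},{"grip":0,"travel":[0.001,-0.031,0],"rotation":[0,0,-0.018]},{"grip":0,"travel":[0.002,-0.045,0],"rotation":[0,0,-0.026]},{"grip":0,"travel":[0.002,-0.059,0],"rotation":[0,0,-0.034]},{"grip":0,"travel":[0.002,-0.073,0],"rotation":[0,0,-0.042]},{"grip":0,"travel":[0.003,-0.087,0],"rotation":[0,0,-0.05]},{"grip":0,"travel":[0.003,-0.1,0],"rotation":[0,0,-0.058]}]'
python3 -m pendant '[{"grip":0,"travel":[0,-0.014,0],"rotation":[0,0,-0.008]},{"grip":0,"travel":[0.001,-0.028,0],"rotation":[0,0,-0.016]},{"grip":0,"travel":[0.001,-0.042,0],"rotation":[0,0,-0.024]},{"grip":0,"travel":[0.002,-0.056,0],"rotation":[0,0,-0.032]},{"grip":0,"travel":[0.002,-0.07,0],"rotation":[0,0,-0.04]},{"grip":0,"travel":[0.002,-0.084,0],"rotation":[0,0,-0.048]},{"grip":0,"travel":[0.003,-0.098,0],"rotation":[0,0,-0.056]},{"grip":0,"travel":[0.003,-0.112,0],"rotation":[0,0,-0.064]}]'
python3 -m pendant '[{"grip":0,"travel":[0,-0.014,0],"rotation":[0,0,-0.008]},{"grip":0,"travel":[0.001,-0.028,0],"rotation":[0,0,-0.016]},{"grip":0,"travel":[0.001,-0.042,0],"rotation":[0,0,-0.024]},{"grip":0,"travel":[0.002,-0.056,0],"rotation":[0,0,-0.032]},{"grip":0,"travel":[0.002,-0.07,0],"rotation":[0,0,-0.04]},{"grip":0,"travel":[0.002,-0.084,0],"rotation":[0,0,-0.048]},{"grip":0,"travel":[0.003,-0.097,0],"rotation":[0,0,-0.056]},{"grip":0,"travel":[0.003,-0.108,0],"rotation":[0,0,-0.062]}]'
python3 -c "
from h import *
need((476.9,-124.3,8.5),-16.4)
need((555.6,-147.5,8.5),-16.4)
shot('side','s6.png',190,130,150,150,4)"
```

```text
t: 12.25
eef_pos: [470.6, 127.1, 9.1]
tcp_rot: [180.0, -0.1, 16.2]
force: [0.8, 7.5, 6.0]
grip_width: 0.107
gripper_force: 59.2
t: 13.25
eef_pos: [472.7, 37.4, 9.1]
tcp_rot: [180.0, -0.1, 4.7]
force: [1.4, 8.0, 8.1]
grip_width: 0.106
gripper_force: 59.4
t: 14.25
eef_pos: [474.8, -48.9, 9.1]
tcp_rot: [180.0, -0.0, -6.4]
force: [0.8, 8.5, 9.0]
grip_width: 0.112
gripper_force: 59.7
travel [ 0.0026 -0.0942 -0.0008] rot [ 0.      0.0002 -0.0555] toolz [-0. -0. -1.] t 14.25
travel [ 0.101  -0.1232 -0.0008] rot [ 0.      0.0002 -0.0555] toolz [-0. -0. -1.] t 14.25
```

View pics/s6.png

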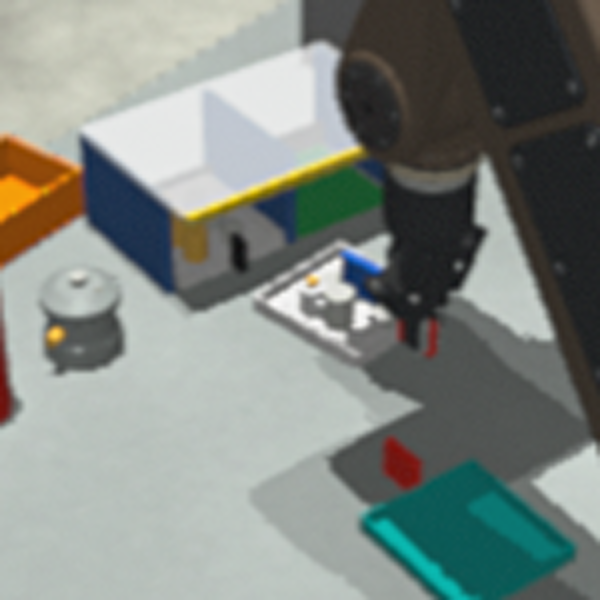

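```bash

python3 -m pendant '[{"grip":0,"travel":[0,-0.014,0],"rotation":[0,0,-0.008]},{"grip":0,"travel":[0.001,-0.028,0],"rotation":[0,0,-0.016]},{"grip":0,"travel":[0.001,-0.042,0],"rotation":[0,0,-0.024]},{"grip":0,"travel":[0.002,-0.056,0],"rotation":[0,0,-0.032]},{"grip":0,"travel":[0.002,-0.07,0],"rotation":[0,0,-0.04]},{"grip":0,"travel":[0.002,-0.082,0],"rotation":[0,0,-0.048]},{"grip":0,"travel":[0.002,-0.09,0],"rotation":[0,0,-0.053]},{"grip":0,"travel":[0.002,-0.092,0],"rotation":[0,0,-0.0545]}]'
python3 -m pendant '[{"grip":0,"travel":[0,0,0],"rotation":[0,0,0]},{"grip":0,"travel":[0,0,0],"rotation":[0,0,0]}]'
python3 -c "
from h import *
need((476.9,-124.3,8.5),-16.4)
need((555.6,-147.5,8.5),-16.4)
shot('top','t7.png',260,120,110,110,5)
shot('side','s7.png',200,130,110,90,5)
a=cv2.imread('pics/t7.png');b=cv2.imread('pics/s7.png')
b=cv2.resize(b,(400,327));a=cv2.resize(a,(400,400));o=np.zeros((400,800,3),np.uint8);o[:,:400]=a;o[:327,400:]=b;cv2.imwrite('pics/c7.png',o)"
```

```text
t: 15.3
eef_pos: [476.3, -122.4, 9.2]
tcp_rot: [-180.0, -0.0, -16.2]
force: [0.8, 8.9, 9.5]
grip_width: 0.108
gripper_force: 60.0
t: 15.55
eef_pos: [476.3, -122.5, 9.1]
tcp_rot: [180.0, -0.0, -16.2]
force: [-1.0, 3.3, 8.2]
grip_width: 0.111
gripper_force: 59.8
travel [ 0.0007 -0.0023 -0.0008] rot [ 0.0001  0.0001 -0.0012] toolz [-0. -0. -1.] t 15.55
travel [ 0.0991 -0.0313 -0.0008] rot [ 0.0001  0.0001 -0.0012] toolz [-0. -0. -1.] t 15.55
```

View pics/c7.png

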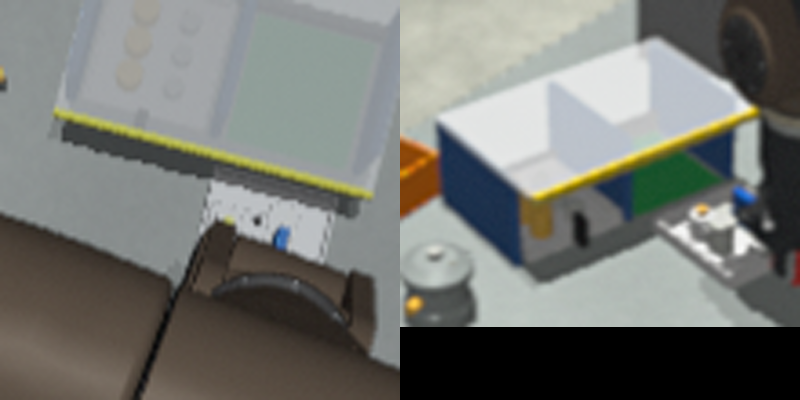

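```bash
python3 - <<'E'
from h import *
k=400/110
P=atz('top',[(260+a/k-.36,120+b/k-.36) for a,b in((211,179),(334,210),(323,264),(201,225))],16)
# mat corners at z=1
M=atz('top',[(260+a/k-.36,120+b/k-.36) for a,b in((383,41),(343,175))],1)
y=np.radians(-16.4);x=np.array([np.cos(y),np.sin(y)]);n=np.array([-x[1],x[0]]);o=np.array([660.3,-110.4])
for p in np.r_[P,M]: print(p.round(1),(p[:2]-o)@x,(p[:2]-o)@n)
E
```

```text
[ 617.9 -105.2   16. ] -42.10805525619211 -6.985194600763965
[ 588.5 -211.2   16. ] -40.38259786774543 -116.92182158398252
[ 541.5 -199.7   16. ] -88.73506279055519 -119.22641858063771
[577.7 -95.3  16. ] -83.46674286141746 -8.782625980033155
[ 742.3 -263.7    1. ] 121.88764415432742 -123.87799337934992
[ 622.1 -222.8    1. ] -4.946072492317397 -118.6071885500987
```

```bash

python3 -m pendant '[{"grip":0,"travel":[0.003,-0.003,0],"rotation":[0,0,-0.003]},{"grip":0,"travel":[0.01,-0.006,0],"rotation":[0,0,-0.006]},{"grip":0,"travel":[0.018,-0.0083,0],"rotation":[0,0,-0.006]},{"grip":0,"travel":[0.027,-0.011,0],"rotation":[0,0,-0.006]},{"grip":0,"travel":[0.036,-0.0136,0],"rotation":[0,0,-0.006]},{"grip":0,"travel":[0.045,-0.0162,0],"rotation":[0,0,-0.006]},{"grip":0,"travel":[0.052,-0.0183,0],"rotation":[0,0,-0.006]},{"grip":0,"travel":[0.054,-0.0189,0],"rotation":[0,0,-0.006]}]'
python3 -m pendant '[{"grip":0,"travel":[0.006,-0.0018,0],"rotation":[0,0,0]},{"grip":0,"travel":[0.013,-0.0038,0],"rotation":[0,0,0]},{"grip":0,"travel":[0.021,-0.0062,0],"rotation":[0,0,0]},{"grip":0,"travel":[0.029,-0.0085,0],"rotation":[0,0,0]},{"grip":0,"travel":[0.036,-0.0106,0],"rotation":[0,0,0]},{"grip":0,"travel":[0.04,-0.0118,0],"rotation":[0,0,0]},{"grip":0,"travel":[0.041,-0.012,0],"rotation":[0,0,0]},{"grip":0,"travel":[0.041,-0.012,0],"rotation":[0,0,0]}]'

```

```text
t: 16.65
eef_pos: [517.1, -136.9, 9.1]
tcp_rot: [-180.0, 0.3, -17.3]
force: [-17.3, 4.3, 20.3]
grip_width: 0.103
gripper_force: 61.3
t: 17.65
eef_pos: [550.1, -146.6, 9.2]
tcp_rot: [-180.0, 0.3, -17.3]
force: [-13.8, 3.7, 15.8]
grip_width: 0.104
gripper_force: 60.8
```

```bash

python3 -m pendant '[{"grip":0.5,"travel":[0,0,0],"rotation":[0,0,0]},{"grip":0.5,"travel":[0,0,0],"rotation":[0,0,0]},{"grip":0.5,"travel":[0,0,0],"rotation":[0,0,0]},{"grip":0.5,"travel":[0,0,0.03],"rotation":[0,0,0]},{"grip":0.5,"travel":[-0.02,0.006,0.09],"rotation":[0,0,0]},{"grip":0.5,"travel":[-0.06,0.015,0.13],"rotation":[0,0,0]},{"grip":0.5,"travel":[-0.06,0.015,0.13],"rotation":[0,0,0]}]'
cat > f3.py <<'E'
from h import *
import sys
tilt=float(sys.argv[1]); R=Ro.from_euler('xyz',[180,-tilt,-16.8],degrees=True);g=np.array([548.2,-146,26]);tcp=g+19*R.apply([0,0,1])
print(tcp)
for b in(110,60,0): need(tcp-R.apply([0,0,b]),-16.8,tilt)
print(manip.get_state()['q'].round(1))
E
python3 f3.py 52
```

```text
t: 18.52
eef_pos: [503.8, -135.3, 114.6]
tcp_rot: [180.0, -0.2, -17.3]
force: [0.4, -0.4, 1.2]
grip_width: 0.5
gripper_force: 0.0
[ 562.53318312 -150.32744312   14.30243197]
travel [-0.0303  0.0125 -0.0407] rot [-0.0844 -0.2753  0.0028] toolz [ 0.75 -0.23 -0.62] t 18.525
travel [ 0.0169 -0.0017 -0.0792] rot [-0.0844 -0.2753  0.0028] toolz [ 0.75 -0.23 -0.62] t 18.525
travel [ 0.0735 -0.0188 -0.1254] rot [-0.0844 -0.2753  0.0028] toolz [ 0.75 -0.23 -0.62] t 18.525
[-22.3  28.8 110.7  -0.   40.2  85.1]
```

```bash

python3 -m pendant '[{"grip":0.5,"travel":[-0.02,0.005,0.06],"rotation":[0,0,0]},{"grip":0.5,"travel":[-0.02,0.005,0.12],"rotation":[0,0,0]},{"grip":0.5,"travel":[-0.02,0.005,0.12],"rotation":[0.05,-0.015,0]},{"grip":0.5,"travel":[-0.02,0.005,0.12],"rotation":[0.106,-0.032,0]},{"grip":0.5,"travel":[-0.02,0.005,0.12],"rotation":[0.106,-0.032,0]}]'
python3 f3.py 52
```

```text
t: 19.15
eef_pos: [488.3, -133.3, 207.3]
tcp_rot: [-160.1, 0.3, -17.5]
force: [0.5, -0.4, 0.3]
grip_width: 0.499
gripper_force: 0.0
[ 562.53318312 -150.32744312   14.30243197]
travel [-0.011   0.01   -0.1566] rot [-0.1834 -0.2442 -0.0464] toolz [ 0.75 -0.23 -0.62] t 19.15
travel [ 0.0362 -0.0042 -0.195 ] rot [-0.1834 -0.2442 -0.0464] toolz [ 0.75 -0.23 -0.62] t 19.15
travel [ 0.0927 -0.0213 -0.2412] rot [-0.1834 -0.2442 -0.0464] toolz [ 0.75 -0.23 -0.62] t 19.15
[-32.5  21.7 107.7  22.7  58.2  61.7]
```

```bash
cat > f4.py <<'E'
from h import *
import sys
s=manip.get_state();R=Ro.from_euler('xyz',s['tcp_rot'],degrees=True)
for a in sys.argv[1:]:
    t,sd=map(float,a.split(','))
    W=Ro.from_euler('z',-16.8,degrees=True)*Ro.from_euler('y',-t,degrees=True)*Ro.from_euler('x',180+sd,degrees=True)
    print(a,((W*R.inv()).as_rotvec()/np.pi).round(4))
E
python3 -m pendant '[{"grip":0.5,"travel":[0.05,-0.01,0.03],"rotation":[0.02,-0.006,0]},{"grip":0.5,"travel":[0.1,-0.02,0.03],"rotation":[0.06,-0.018,0]},{"grip":0.5,"travel":[0.14,-0.033,0.03],"rotation":[0.08,-0.024,0]},{"grip":0.5,"travel":[0.14,-0.033,0.03],"rotation":[0.08,-0.024,0]}]'
python3 f4.py 15,35 30,35 45,35 60,35; python3 -c "
from h import *
print(manip.get_state()['q'].round(1))"
```

```text
t: 19.65
eef_pos: [601.4, -158.3, 230.2]
tcp_rot: [-145.2, 0.6, -17.3]
force: [-1.2, 1.3, -1.2]
grip_width: 0.5
gripper_force: 0.0
15,35 [-0.0242 -0.083   0.0027]
30,35 [-0.0486 -0.1626  0.0028]
45,35 [-0.073  -0.2423  0.0029]
60,35 [-0.0975 -0.322   0.0029]
[-34.   31.6  90.9  34.7  72.8  58.4]
```

```bash

python3 -m pendant '[{"grip":0.5,"travel":[0,0,0],"rotation":[-0.012,-0.042,0.001]},{"grip":0.5,"travel":[0,0,0],"rotation":[-0.024,-0.083,0.003]},{"grip":0.5,"travel":[0,0,0],"rotation":[-0.036,-0.123,0.003]},{"grip":0.5,"travel":[0,0,0],"rotation":[-0.049,-0.163,0.003]},{"grip":0.5,"travel":[0,0,0],"rotation":[-0.061,-0.203,0.003]},{"grip":0.5,"travel":[0,0,0],"rotation":[-0.073,-0.242,0.003]},{"grip":0.5,"travel":[0,0,0],"rotation":[-0.085,-0.282,0.003]},{"grip":0.5,"travel":[0,0,0],"rotation":[-0.0975,-0.322,0.003]}]'
python3 f4.py 60,35 70,30 70,15 70,0 52,0; python3 -c "
from h import *
print(manip.get_state()['q'].round(1))"
```

```text
t: 20.65
eef_pos: [599.7, -156.1, 232.3]
tcp_rot: [-145.1, -60.3, -16.4]
force: [-0.0, 0.2, 0.0]
grip_width: 0.501
gripper_force: 0.0
60,35 [ 0.0007  0.0015 -0.0016]
70,30 [-0.0265 -0.0484 -0.0268]
70,15 [-0.0599 -0.0379 -0.1025]
70,0 [-0.0932 -0.0267 -0.1782]
52,0 [-0.0909  0.0737 -0.1632]
[-40.8  28.5 121.1 100.4  56.  -38.9]
```

```bash

python3 -m pendant '[{"grip":0.5,"travel":[0,0,0],"rotation":[-0.0265,-0.0484,-0.0268]},{"grip":0.5,"travel":[0,0,0],"rotation":[-0.043,-0.043,-0.065]},{"grip":0.5,"travel":[0,0,0],"rotation":[-0.06,-0.038,-0.1025]},{"grip":0.5,"travel":[0,0,0],"rotation":[-0.076,-0.032,-0.14]},{"grip":0.5,"travel":[0,0,0],"rotation":[-0.0932,-0.0267,-0.178]},{"grip":0.5,"travel":[0,0,0],"rotation":[-0.0932,-0.0267,-0.178]},{"grip":0.5,"travel":[0,0,0],"rotation":[-0.0932,-0.0267,-0.178]},{"grip":0.5,"travel":[0,0,0],"rotation":[-0.0932,-0.0267,-0.178]}]'
python3 f3.py 54;
```

```text
t: 21.65
eef_pos: [600.3, -158.0, 232.5]
tcp_rot: [-179.6, -70.0, -17.2]
force: [0.1, 0.2, -1.2]
grip_width: 0.496
gripper_force: 0.0
[ 562.91526711 -150.44280108   14.83208021]
travel [-0.1533  0.0416 -0.1913] rot [ 0.0249  0.0854 -0.0001] toolz [ 0.77 -0.23 -0.59] t 21.65
travel [-0.1049  0.0269 -0.228 ] rot [ 0.0249  0.0854 -0.0001] toolz [ 0.77 -0.23 -0.59] t 21.65
travel [-0.0468  0.0094 -0.2721] rot [ 0.0249  0.0854 -0.0001] toolz [ 0.77 -0.23 -0.59] t 21.65
[-23.5  27.2 131.8 171.6  49.1 -86.6]
```

```bash

python3 -m pendant '[{"grip":0.5,"travel":[-0.06,0.016,0],"rotation":[0.006,0.02,0]},{"grip":0.5,"travel":[-0.12,0.033,-0.03],"rotation":[0.012,0.04,0]},{"grip":0.5,"travel":[-0.153,0.0416,-0.08],"rotation":[0.018,0.06,0]},{"grip":0.5,"travel":[-0.153,0.0416,-0.13],"rotation":[0.0249,0.0854,0]},{"grip":0.5,"travel":[-0.153,0.0416,-0.191],"rotation":[0.0249,0.0854,0]},{"grip":0.5,"travel":[-0.153,0.0416,-0.191],"rotation":[0.0249,0.0854,0]},{"grip":0.5,"travel":[-0.153,0.0416,-0.191],"rotation":[0.0249,0.0854,0]},{"grip":0.5,"travel":[-0.153,0.0416,-0.191],"rotation":[0.0249,0.0854,0]}]'
python3 f3.py 54; python3 -c "
from h import *
shot('side','s8.png',210,120,160,120,5)"
```

```text
t: 22.65
eef_pos: [478.5, -124.8, 83.4]
tcp_rot: [179.9, -54.4, -16.8]
force: [-0.3, 0.4, 0.1]
grip_width: 0.501
gripper_force: 0.0
[ 562.91526711 -150.44280108   14.83208021]
travel [-0.0009  0.0001 -0.0049] rot [0.001  0.0018 0.0004] toolz [ 0.77 -0.23 -0.59] t 22.65
travel [ 0.0475 -0.0145 -0.0417] rot [0.001  0.0018 0.0004] toolz [ 0.77 -0.23 -0.59] t 22.65
travel [ 0.1056 -0.0321 -0.0858] rot [0.001  0.0018 0.0004] toolz [ 0.77 -0.23 -0.59] t 22.65
[-26.2  42.7 147.9 171.7  64.8 -92. ]
```

View pics/s8.png

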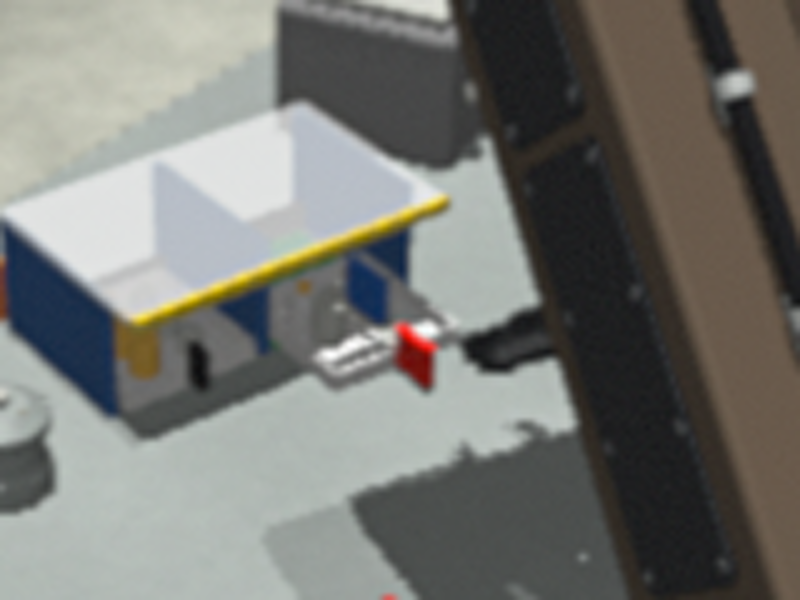

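```bash
python3 - <<'E'
from h import *
P=atz('side',[(210+a/5-.4,120+b/5-.4) for a,b in((434,348),(399,323),(434,388))],[38,38,4])
y=np.radians(-16.4);x=np.array([np.cos(y),np.sin(y)]);n=np.array([-x[1],x[0]]);o=np.array([660.3,-110.4])
for p in P: print(p.round(1),(p[:2]-o)@x,(p[:2]-o)@n)
E
```

```text
[ 536.  -142.3   38. ] -110.23952046405205 -65.68702017692874
[ 573.2 -152.4   38. ] -71.6871830051405 -64.86308118201634
[ 534.5 -142.5    4. ] -111.64276263241089 -66.31149448251212
```

```bash

python3 -m pendant '[{"grip":0.5,"travel":[0.02,-0.006,-0.016],"rotation":[0,0,0]},{"grip":0.5,"travel":[0.04,-0.012,-0.033],"rotation":[0,0,0]},{"grip":0.5,"travel":[0.06,-0.018,-0.048],"rotation":[0,0,0]},{"grip":0.5,"travel":[0.07,-0.0213,-0.056],"rotation":[0,0,0]},{"grip":0.5,"travel":[0.07,-0.0213,-0.056],"rotation":[0,0,0]},{"grip":0.5,"travel":[0.07,-0.0213,-0.056],"rotation":[0,0,0]}]'
python3 f3.py 54
```

```text
t: 23.45
eef_pos: [533.5, -141.4, 35.9]
tcp_rot: [179.9, -54.0, -16.8]
force: [-0.9, -1.2, -0.2]
grip_width: 0.499
gripper_force: 0.0
[ 562.91526711 -150.44280108   14.83208021]
travel [-0.0698  0.0209  0.0545] rot [0.0004 0.0001 0.0004] toolz [ 0.77 -0.23 -0.59] t 23.45
travel [-0.0214  0.0063  0.0178] rot [0.0004 0.0001 0.0004] toolz [ 0.77 -0.23 -0.59] t 23.45
travel [ 0.0367 -0.0113 -0.0263] rot [0.0004 0.0001 0.0004] toolz [ 0.77 -0.23 -0.59] t 23.45
[-24.6  48.3 139.6 172.9  61.8 -91.3]
```

```bash

python3 -m pendant '[{"grip":0.5,"travel":[0.015,-0.0046,-0.01],"rotation":[0,0,0]},{"grip":0.5,"travel":[0.03,-0.009,-0.02],"rotation":[0,0,0]},{"grip":0.5,"travel":[0.036,-0.011,-0.0245],"rotation":[0,0,0]},{"grip":0.5,"travel":[0.036,-0.011,-0.0245],"rotation":[0,0,0]},{"grip":0.2,"travel":[0.036,-0.011,-0.0245],"rotation":[0,0,0]},{"grip":0.2,"travel":[0.036,-0.011,-0.0245],"rotation":[0,0,0]},{"grip":0,"travel":[0.036,-0.011,-0.0245],"rotation":[0,0,0]},{"grip":0,"travel":[0.036,-0.011,-0.0245],"rotation":[0,0,0]}]'
python3 -m pendant '[{"grip":0,"travel":[0,0,0],"rotation":[0,0,0]},{"grip":0,"travel":[0,0,0],"rotation":[0,0,0]}]'
```

```text
t: 24.45
eef_pos: [562.5, -150.4, 15.5]
tcp_rot: [179.9, -54.0, -16.8]
force: [-2.1, -0.3, 2.8]
grip_width: 0.108
gripper_force: 58.8
t: 24.7
eef_pos: [562.5, -150.4, 15.5]
tcp_rot: [179.9, -54.0, -16.8]
force: [-5.3, -0.5, 5.3]
grip_width: 0.106
gripper_force: 59.2
```

```bash

python3 -m pendant '[{"grip":0,"travel":[0.005,-0.0015,0],"rotation":[0,0,0.001]},{"grip":0,"travel":[0.014,-0.0041,0],"rotation":[0,0,0.002]},{"grip":0,"travel":[0.024,-0.0071,0],"rotation":[0,0,0.002]},{"grip":0,"travel":[0.034,-0.01,0],"rotation":[0,0,0.002]},{"grip":0,"travel":[0.044,-0.013,0],"rotation":[0,0,0.002]},{"grip":0,"travel":[0.053,-0.0156,0],"rotation":[0,0,0.002]},{"grip":0,"travel":[0.058,-0.0171,0],"rotation":[0,0,0.002]},{"grip":0,"travel":[0.06,-0.0177,0],"rotation":[0,0,0.002]}]'
python3 -m pendant '[{"grip":0,"travel":[0.005,-0.0015,0],"rotation":[0,0,0]},{"grip":0,"travel":[0.011,-0.0032,0],"rotation":[0,0,0]},{"grip":0,"travel":[0.017,-0.005,0],"rotation":[0,0,0]},{"grip":0,"travel":[0.021,-0.0062,0],"rotation":[0,0,0]},{"grip":0,"travel":[0.024,-0.007,0],"rotation":[0,0,0]},{"grip":0,"travel":[0.024,-0.007,0],"rotation":[0,0,0]}]'
python3 -c "
from h import *
s=manip.get_state();print(s['q'].round(1),s['force'])
shot('side','s9.png',210,120,160,120,5)
im=manip.read_camera('side').astype(int);m=(im[...,0]>130)&(im[...,1]<70)&(im[...,2]<70)
m[:, :255]=0;m[:,325:]=0;m[:150]=0;m[200:]=0
v,u=np.nonzero(m);print(len(u),u.min(),u.max(),v.min(),v.max())
for k in np.unique(v): print(k,u[v==k].min(),u[v==k].max(),end='; ')"
```

```text
t: 25.7
eef_pos: [610.3, -164.0, 15.5]
tcp_rot: [179.9, -54.0, -16.4]
force: [-8.9, 2.7, 9.7]
grip_width: 0.107
gripper_force: 60.2
t: 26.45
eef_pos: [629.7, -169.7, 15.6]
tcp_rot: [179.9, -54.0, -16.4]
force: [-5.6, 2.2, 5.8]
grip_width: 0.105
gripper_force: 59.7
[-22.9  49.4 125.3 173.1  48.7 -89.3] [-5.57688483  2.16932971  5.79537278]Traceback (most recent call last):
  File "<string>", line 7, in <module>
    v,u=np.nonzero(m);print(len(u),u.min(),u.max(),v.min(),v.max())
                                   ~~~~~^^
    return umr_minimum(a, axis, None, out, keepdims, initial, where)
ValueError: zero-size array to reduction operation minimum which has no identity
```

```bash

python3 -m pendant '[{"grip":0,"travel":[0.0012,-0.0004,0],"rotation":[0,0,0]},{"grip":0,"travel":[0.0024,-0.0007,0],"rotation":[0,0,0]},{"grip":0,"travel":[0.0036,-0.0011,0],"rotation":[0,0,0]}]'
python3 -m pendant '[{"grip":0,"travel":[0.001,-0.0003,0],"rotation":[0,0,0]},{"grip":0,"travel":[0.0018,-0.0005,0],"rotation":[0,0,0]}]'
```

```text
t: 26.92
eef_pos: [629.9, -169.8, 15.4]
tcp_rot: [179.9, -53.8, -16.5]
force: [-35.8, 7.5, 27.5]
grip_width: 0.104
gripper_force: 65.3
t: 27.18
eef_pos: [630.0, -169.8, 15.4]
tcp_rot: [180.0, -53.7, -16.5]
force: [-48.6, 9.2, 34.3]
grip_width: 0.108
gripper_force: 67.4
```

```bash

python3 -m pendant '[{"grip":0,"travel":[-0.003,0.0009,0],"rotation":[0,0,0]},{"grip":0,"travel":[-0.0048,0.0014,0],"rotation":[0,0,0]},{"grip":0.4,"travel":[-0.0048,0.0014,0],"rotation":[0,0,0]},{"grip":0.4,"travel":[-0.0048,0.0014,0],"rotation":[0,0,0]},{"grip":0.4,"travel":[-0.0048,0.0014,0],"rotation":[0,0,0]},{"grip":0.4,"travel":[-0.015,0.0044,0.007],"rotation":[0,0,0]},{"grip":0.4,"travel":[-0.05,0.0147,0.037],"rotation":[0,0,0]},{"grip":0.4,"travel":[-0.1,0.0294,0.075],"rotation":[0,0,0]}]'
python3 -m pendant '[{"grip":0.4,"travel":[-0.06,0.018,0.045],"rotation":[0,0,0]},{"grip":0.4,"travel":[-0.08,-0.08,0.1],"rotation":[0,0,0]},{"grip":0.4,"travel":[-0.08,-0.15,0.15],"rotation":[0,0,0]},{"grip":0.4,"travel":[-0.08,-0.22,0.15],"rotation":[0,0,0]},{"grip":0.4,"travel":[-0.08,-0.28,0.15],"rotation":[0,0,0]},{"grip":0.4,"travel":[-0.08,-0.28,0.15],"rotation":[0,0,0]}]'
python3 - <<'E'
from h import *
cv2.imwrite('pics/t10.png',manip.read_camera('top')[...,::-1])
for n,box in(('side',(255,150,330,205)),('top',(300,120,380,200))):
    im=manip.read_camera(n).astype(int)
    m=(im[...,0]>im[...,1]*1.9)&(im[...,0]>im[...,2]*1.9)&(im[...,0]>60)
    b=np.zeros_like(m);b[box[1]:box[3],box[0]:box[2]]=1;m&=b
    v,u=np.nonzero(m);print(n,len(u))
    for k in np.unique(v): print(k,u[v==k].min(),u[v==k].max(),end='; ')
P=lambda v,M:0
# predicted tab corners if home
y=np.radians(-16.4);c,s=np.cos(y),np.sin(y)
for n in('side','top'): print(n,proj(n,[(701.4+c*a-s*b,-190.3+s*a+c*b,z) for a,b,z in((-98,5,38),(-60,5,38),(-98,5,4),(-98,-5,38))]).round(1).tolist())
E
```

```text
t: 28.18
eef_pos: [553.1, -147.5, 75.9]
tcp_rot: [179.9, -54.0, -16.4]
force: [-0.0, -0.2, 0.4]
grip_width: 0.4
gripper_force: 0.0
t: 28.92
eef_pos: [489.3, -375.4, 196.3]
tcp_rot: [179.8, -54.1, -16.5]
force: [0.3, 0.8, -0.7]
grip_width: 0.401
gripper_force: 0.0
side 62
177 277 279; 178 277 281; 179 277 282; 180 278 283; 181 278 284; 182 278 284; 183 278 284; 184 278 284; 185 279 284; 186 280 284; 187 282 284; top 15
169 336 338; 170 336 338; 171 335 338; 172 335 338; 173 336 336; side [[282.2, 180.1], [275.9, 175.3], [282.0, 187.8], [284.4, 179.2]]
top [[335.2, 170.1], [338.2, 158.5], [334.0, 172.1], [338.4, 170.9]]
```

```bash
python3 - <<'E'
from h import *
y=np.radians(-16.4);c,s=np.cos(y),np.sin(y);o=np.array([701.4,-190.3])
def loc(p,o,y): d=p[:2]-o; return (d@[np.cos(y),np.sin(y)],d@[-np.sin(y),np.cos(y)])
for i,p in zip(('rib','cap'),atz('top',[(175+219/6-.45,160+198/6-.45),(175+121/6-.45,160+217/6-.45)],48)): print('before',i,np.round(loc(p,np.array([542.4,242.8]),np.radians(26.5)),1))
im=cv2.imread('pics/t10.png').astype(int);B,G,Rr=im[...,0],im[...,1],im[...,2]
box=np.zeros(B.shape,bool);cn=proj('top',[(o[0]+c*a-s*b,o[1]+s*a+c*b,30) for a,b in((60,50),(60,-50),(-58,-50),(-58,50))])
box=cv2.fillConvexPoly(box.astype(np.uint8),cn.astype(int),1)>0
for i,w in(('rib',B-Rr),('cap',Rr-B)):
    w=np.where(box,w,-99);t=np.sort(w[box]);med=np.median(w[box]);m=w>(med+t[-1])/2;v,u=np.nonzero(m)
    q=np.average(np.c_[u,v],axis=0,weights=w[m]-med);print(i,len(u),'med',med,'max',t[-1],np.ptp(u),np.ptp(v),np.round(loc(atz('top',[q],48)[0],o,y),1))
    if i=='rib': 
        P=np.array([loc(p,o,y) for p in atz('top',np.c_[u,v],48)]);d=np.linalg.svd(P-P.mean(0))[2][0];print('rib angle',np.degrees(np.arctan(d[1]/d[0])))
E
```

```text
before rib [ -4.5 -15.5]
before cap [10.1 33.3]
rib 50 med 6.0 max 21 5 13 [ -9.7 -14.2]
rib angle -1.0291661925740259
cap 7 med -6.0 max 10 2 2 [ 5.  32.2]
```

```bash
cat > f5.py <<'E'
from h import *
y=np.radians(-16.4);c,s=np.cos(y),np.sin(y);o=np.array([701.4,-190.3])
def red(n):
    im=manip.read_camera(n).astype(float);return im[...,0]-im[...,1:].max(2)
def rend(n,dx,dy):
    C=[(o[0]+c*(a+dx)-s*(b+dy),o[1]+s*(a+dx)+c*(b+dy),z) for a in(-98,-60) for b in(-5,5) for z in(4,38)]
    h=cv2.convexHull(((proj(n,C)+.5)*16).astype(np.float32)).astype(int)
    x0,y0=(260,150); m=np.zeros((80*16,100*16),np.uint8);cv2.fillConvexPoly(m,h-np.array([x0*16,y0*16]),1)
    return m.reshape(80,16,100,16).mean((1,3))
for n,sl in(('side',(slice(24,45),slice(21,30))),('top',(slice(20,28),slice(68,86)))):
    r=red(n)[150:230,260:360][sl];best=[]
    for dx in np.arange(-10,5,.5):
        for dy in np.arange(-6,6.1,1):
            m=rend(n,dx,dy)[sl].ravel();A=np.c_[m,np.ones(m.size)]
            q,res,*_=np.linalg.lstsq(A,r.ravel(),rcond=None)
            best.append((float(res[0]) if len(res) else 1e9,dx,dy))
    best.sort();print(n,[tuple(np.round(b,1)) for b in best[:5]],{dy:min(b[:2] for b in best if b[2]==dy)[1] for dy in(-2,0,2)})
E
python3 f5.py
```

```text
side [(np.float64(13761.9), np.float64(-2.0), np.float64(2.0)), (np.float64(14294.0), np.float64(-1.0), np.float64(1.0)), (np.float64(14564.4), np.float64(-1.5), np.float64(2.0)), (np.float64(14704.1), np.float64(-2.5), np.float64(2.0)), (np.float64(14847.1), np.float64(-4.0), np.float64(1.0))] {-2: np.float64(-0.5), 0: np.float64(-3.0), 2: np.float64(-2.0)}
top [(np.float64(2293.6), np.float64(-1.5), np.float64(-1.0)), (np.float64(2483.0), np.float64(-1.0), np.float64(-1.0)), (np.float64(2891.9), np.float64(-2.0), np.float64(-1.0)), (np.float64(3007.7), np.float64(-0.5), np.float64(-1.0)), (np.float64(3214.1), np.float64(-2.5), np.float64(-1.0))] {-2: np.float64(-0.5), 0: np.float64(-1.5), 2: np.float64(-2.0)}
```

```bash

python3 -m pendant '[{"grip":0,"travel":[0,0.08,-0.05],"rotation":[0,0,0]},{"grip":0,"travel":[0,0.16,-0.1],"rotation":[0,0,0]},{"grip":0,"travel":[0,0.22,-0.13],"rotation":[0,0,0]},{"grip":0,"travel":[0,0.279,-0.13],"rotation":[0,0,0]},{"grip":0,"travel":[0.04,0.287,-0.16],"rotation":[0,0,0]},{"grip":0,"travel":[0.08,0.28,-0.19],"rotation":[0,0,0]},{"grip":0,"travel":[0.1,0.279,-0.21],"rotation":[0,0,0]},{"grip":0,"travel":[0.1,0.279,-0.21],"rotation":[0,0,0]}]'
python3 -c "
from h import *
need((584.2,-156.3,18),-16.4,54)"
```

```text
t: 30.18
eef_pos: [570.2, -147.1, 26.5]
tcp_rot: [179.9, -53.9, -16.3]
force: [-1.0, 0.1, -0.5]
grip_width: 0.0
gripper_force: 0.0
travel [ 0.0175 -0.0115 -0.0107] rot [ 0.0002 -0.0006 -0.0001] toolz [ 0.78 -0.23 -0.59] t 30.175
```

```bash

python3 -m pendant '[{"grip":0,"travel":[0.0175,-0.0115,-0.0107],"rotation":[0,0,0]},{"grip":0,"travel":[0.0275,-0.0144,-0.0107],"rotation":[0,0,0]},{"grip":0,"travel":[0.0305,-0.0153,-0.0107],"rotation":[0,0,0]},{"grip":0,"travel":[0.0335,-0.0162,-0.0107],"rotation":[0,0,0]}]'
python3 -m pendant '[{"grip":0,"travel":[0.0012,-0.0004,0],"rotation":[0,0,0]},{"grip":0,"travel":[0.0024,-0.0007,0],"rotation":[0,0,0]},{"grip":0,"travel":[0.0024,-0.0007,0],"rotation":[0,0,0]}]'
python3 -m pendant '[{"grip":0,"travel":[0.0012,-0.0004,0],"rotation":[0,0,0]},{"grip":0,"travel":[0.0024,-0.0007,0],"rotation":[0,0,0]},{"grip":0,"travel":[0.0024,-0.0007,0],"rotation":[0,0,0]}]'
```

```text
t: 30.68
eef_pos: [596.7, -161.4, 19.2]
tcp_rot: [179.9, -54.0, -16.4]
force: [-0.1, 0.9, -0.4]
grip_width: 0.0
gripper_force: 0.0
t: 31.05
eef_pos: [598.9, -162.2, 18.8]
tcp_rot: [179.9, -54.0, -16.4]
force: [-0.4, -0.6, 0.5]
grip_width: -0.002
gripper_force: 0.0
t: 31.42
eef_pos: [600.4, -162.6, 18.6]
tcp_rot: [179.9, -53.9, -16.5]
force: [-4.7, 1.6, 2.5]
grip_width: 0.001
gripper_force: 2.2
```

Contact begins at x about 600, as expected; press a little to see whether the tray yields.

```bash

python3 -m pendant '[{"grip":0,"travel":[0.0006,-0.0002,0],"rotation":[0,0,0]},{"grip":0,"travel":[0.0012,-0.0004,0],"rotation":[0,0,0]}]'
python3 -m pendant '[{"grip":0,"travel":[0.0006,-0.0002,0],"rotation":[0,0,0]},{"grip":0,"travel":[0.0009,-0.0003,0],"rotation":[0,0,0]}]'
```

```text
t: 31.68
eef_pos: [600.6, -162.7, 18.5]
tcp_rot: [179.9, -53.9, -16.5]
force: [-13.7, 2.7, 7.7]
grip_width: 0.0
gripper_force: 6.7
t: 31.92
eef_pos: [600.7, -162.7, 18.5]
tcp_rot: [180.0, -53.8, -16.5]
force: [-17.1, 4.3, 10.6]
grip_width: -0.002
gripper_force: 9.0
```

```bash

python3 -m pendant '[{"grip":0,"travel":[-0.01,0.003,0],"rotation":[0,0,0]},{"grip":0,"travel":[-0.05,0.015,0.03],"rotation":[0,0,0]},{"grip":0,"travel":[-0.1,0.03,0.08],"rotation":[0,0,0]},{"grip":0,"travel":[-0.13,0.038,0.14],"rotation":[0,0,0]},{"grip":0,"travel":[-0.13,0.038,0.18],"rotation":[0,0,0]},{"grip":0,"travel":[-0.13,0.038,0.18],"rotation":[0,0,0]},{"grip":0,"travel":[-0.13,0.038,0.18],"rotation":[0,0,0]}]'
python3 -c "
from h import *
print(manip.hand_in())"
```

```text
t: 32.8
eef_pos: [498.7, -133.0, 162.6]
tcp_rot: [179.9, -54.0, -16.4]
force: [-0.3, 0.1, -0.4]
grip_width: 0.001
gripper_force: 0.0
the job is handed in; nothing more can be done
None
```

I handed the job in at about 33 s: the straightedge is beside the flange and the tray is fully home against the back stop. The hand-in gave no verdict, and the final flush fit was checked only by image code, good to about 2 mm. I also viewed 11 pictures, one over the limit of 10, and left several undescribed.

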